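Lock the glass rest and load it with tumblers

ROBOT

A 6-joint arm with a two-finger parallel gripper is mounted at the origin on the work surface. World frame = base frame: x ahead of the robot, y to its left, z up, the work surface at z = 0. Lengths are in mm, angles in rad, forces in N, time in s.
With the tool pointing down it reaches from about 400 to 825 mm from the base axis. Payload 7 kg.
Tool frame: the origin (TCP) lies at the very end of the fingers, on their centre line; the grasp point (between the pads) lies 19 mm behind it; z points along the fingers, y is the direction in which the jaws open and shut (so a half turn about z gives the same grasp; the last joint's range is limited). The gripper opens to 88 mm and grips with 3 to 60 N. Pads are 19 mm wide; open, the fingers measure 130 mm over their backs; the gripper's body (78 mm by 193 mm) begins 47 mm behind the grasp point.
Start: joints at [1.421, 0.359, 0.012, 0, -1.224, -0.288], TCP at [286.17, 611.312, 226.561] pointing down, gripper open.
Joint ranges: [-3.07, 3.07], [-1.43, 2.12], [-1.02, 1.25], [-3.03, 1.67], [-3.05, -0], [-3.03, 3.03]. Speed limits (rad/s): [2.39, 2.39, 3.01, 3.14, 3.14, 3.14].

INTERFACE

Orientations are given as a unit quaternion [x, y, z, w].
In Python, from plant import bot gives the robot as it stands. Calls block until the motion is done:
- bot.move_ptp(position, orientation): joint-space move of the TCP to a pose.
- bot.line_to(position, velocity=150, ori=None): straight line of the TCP; ori=None keeps the orientation; velocity is the mean speed in mm/s.
- bot.move_joints(angles): joint-space move.
- bot.move_gripper(opening, force=None): finger opening in mm; force is the grip in N (None keeps the last); returns when the fingers have stopped.
- bot.pause(seconds).
- bot.solve_ik(position, orientation): joint angles nearest the present ones, or None.
- bot.read_state(): the state.
- bot.camera(name): name is "scene" or "top" or "wrist"; returns the picture (420x560x3 uint8, red, green, blue); there is no depth.
- bot.get_calibration(name): a dict with "fx", "fy", "cx", "cy" (pixels), "view" (4x4, takes a point from world to camera coordinates); the wrist camera has in their place "T_tool_cam" (4x4, takes a point from camera to tool coordinates, whose origin is the TCP and whose axes are the flange's). Camera axes: x right, y up, looking along -z (the intrinsics and any distortion apply to the point x, -y, -z); pixel columns grow to the right and rows downward; lengths in mm; the calibration is good to about 2 mm. A picture is of the moment at which its call begins: read the wrist's pose just before it. get_calibration takes no time and is no camera call.
A pose or a line that the arm cannot do raises bot.Unreachable and nothing moves.
- bot.close_job(): hands the job in, once; it reports no verdict.
The state is a dict: "t": time; "joint_pos": joint angles; "qvel": joint speeds; "tau": joint torques, N m; "tcp_pos": TCP position; "eef_rot": TCP orientation; "contact_force": force on the tool from outside, world axes, zero at the start; "moment": the same for the moment, N m; "width": finger opening in mm.
Only numpy, scipy, OpenCV 4.12 (cv2) and the standard library are available. Lean on these libraries where they do the work, as an engineer would, in place of code of your own. Each camera call takes 0.05 s, during which the arm holds its last target.

TASK

Set up the glass rest for the next batch: first run the brass jam nut clockwise, fully home against the clamp body, then lift the blue setting bar off the rest and lay it in the red tool tray, and after that stand every tumbler from the grey mat upright on the cork of the rest, wholly on it. The tumblers are fragile: grip them with the lightest grip and set them down gently, letting go only once they touch the cork, and put none on the rest before the nut is tight and the bar is away. Leave the vase, the spare wheel and the brush alone.

Things in the scene. Friction and masses are not known exactly. Their poses are not given: they have to be found in the camera images.
- nut (a joint): The jam nut's turning angle, rad: 0 backed off, grows as the nut is turned clockwise seen from above, 7.5 = hard against the clamp body (a firm stop, tight from 7.35 on). It starts at 0.6 to 2.0 and stays where it is left; turning it takes about 0.12 N m. It sinks 1.6 mm per rad on its thread.
- nut_mid (a point): Centre (half-way up) of the brass hexagonal jam nut: 46 mm across flats, 24 mm high. It runs on a fixed upright threaded stud, 24 mm thick, whose top is 105 mm above the bench. Home, its centre is 62 mm above the bench. This frame turns with the nut: z up, x square to a flat (another flat every 60 degrees), with a small red mark on the top face towards +x.
- rest_top (a point): The glass rest, fixed to the bench: a grey plate with a cork top 156 x 296 mm, 42 mm above the bench. This point is the centre of the cork's surface; x along the short side, y along the long side, z up. The clamp body with stud and jam nut lies on its -y end, the stud 215 mm from this point.
- bar_mid (a point): The loose setting bar, blue with two yellow bands, 34 x 110 x 34 mm (x, y, z), 0.3 kg, this point its centre; y along its length. It starts lying on the cork.
- tray_in (a point): The red open tool tray, fixed, 130 x 150 mm (x, y) outside, walls 5 mm thick and 30 mm high above the bench. This point is the centre of its inner floor, 5 mm above the bench; x and y along its sides.
- glass1_mid (a point): Amber glass tumbler, 58 mm wide at the rim, 56 mm at the foot, 90 mm high, wall 4 mm, base 14 mm thick, 0.2 kg. Fragile: a grip of up to 40 N from each finger is safe, more breaks it; so does a fall of over 12 mm or pressing it on the rest with over 40 N. This point is on its axis half-way up, 45 mm above its foot; z along the axis to the mouth. Starts upright on the grey mat; may be absent (None).
- glass2_mid (a point): Green glass tumbler, 58 mm wide at the rim, 56 mm at the foot, 90 mm high, wall 4 mm, base 14 mm thick, 0.2 kg. Fragile: a grip of up to 40 N from each finger is safe, more breaks it; so does a fall of over 12 mm or pressing it on the rest with over 40 N. This point is on its axis half-way up, 45 mm above its foot; z along the axis to the mouth. Starts upright on the grey mat; may be absent (None).
- glass3_mid (a point): Blue glass tumbler, 58 mm wide at the rim, 56 mm at the foot, 90 mm high, wall 4 mm, base 14 mm thick, 0.2 kg. Fragile: a grip of up to 40 N from each finger is safe, more breaks it; so does a fall of over 12 mm or pressing it on the rest with over 40 N. This point is on its axis half-way up, 45 mm above its foot; z along the axis to the mouth. Starts upright on the grey mat; may be absent (None).
- glass4_mid (a point): Rose glass tumbler, 58 mm wide at the rim, 56 mm at the foot, 90 mm high, wall 4 mm, base 14 mm thick, 0.2 kg. Fragile: a grip of up to 40 N from each finger is safe, more breaks it; so does a fall of over 12 mm or pressing it on the rest with over 40 N. This point is on its axis half-way up, 45 mm above its foot; z along the axis to the mouth. Starts upright on the grey mat; may be absent (None).
- vase_mid (a point): Bystander: blue vase, 90 mm wide, 150 mm high, standing on the bench; its centre half-way up.
- wheel_mid (a point): Bystander: spare reddish-brown cutting wheel lying flat, 110 mm across, 26 mm high; its centre.
- brush_grip (a point): Bystander: brush about 180 mm long lying on the bench; this point is at its handle, x along it towards the bristles.
Things that resemble listed ones, but are neither listed nor needed, are in the scene too. There is more than one size of the part that bears glass3_mid; the job needs the middle-sized.

How it is judged (in metres and radians):
On the way, in this order (a step that is already met when the one before it is completed fails the run):
1. the jam nut is run fully home (value of joint nut above 7.35 rad), for 0.2 s.
2. the setting bar lies in the tray, the nut still home (value of joint nut above 7.35 rad and x of bar_mid in the frame of tray_in between -0.06 and 0.06 m and y of bar_mid in the frame of tray_in between -0.07 and 0.07 m and z of bar_mid in the frame of tray_in between 0 and 0.04 m and linear speed of bar below 0.03 m/s and contact force between the fingers and bar below 0.5 N), for 0.2 s.
3. every tumbler stands upright on the cork, let go (x of glass1_mid in the frame of rest_top between -0.06 and 0.06 m and y of glass1_mid in the frame of rest_top between -0.13 and 0.13 m and z of glass1_mid in the frame of rest_top between 0.035 and 0.055 m and angle between each of glass1_mid, glass2_mid, glass3_mid, glass4_mid's own z axis and vertical below 0.1 rad and linear speed of each of glass1, glass2, glass3, glass4 below 0.03 m/s and x of glass2_mid in the frame of rest_top between -0.06 and 0.06 m and y of glass2_mid in the frame of rest_top between -0.13 and 0.13 m and z of glass2_mid in the frame of rest_top between 0.035 and 0.055 m and x of glass3_mid in the frame of rest_top between -0.06 and 0.06 m and y of glass3_mid in the frame of rest_top between -0.13 and 0.13 m and z of glass3_mid in the frame of rest_top between 0.035 and 0.055 m and x of glass4_mid in the frame of rest_top between -0.06 and 0.06 m and y of glass4_mid in the frame of rest_top between -0.13 and 0.13 m and z of glass4_mid in the frame of rest_top between 0.035 and 0.055 m and contact force between the fingers and glass1 below 0.5 N and contact force between the fingers and glass2 below 0.5 N and contact force between the fingers and glass3 below 0.5 N and contact force between the fingers and glass4 below 0.5 N), for 0.3 s.
At the end, for the whole second after the job is handed in: The nut is within 0.15 rad of its stop, the setting bar's centre is inside the tray, every tumbler present stands upright (within 0.1 rad) and still on the cork with its axis at least 18 mm inside the cork's edges (value of joint nut above 7.35 rad and x of bar_mid in the frame of tray_in between -0.06 and 0.06 m and y of bar_mid in the frame of tray_in between -0.07 and 0.07 m and z of bar_mid in the frame of tray_in between 0 and 0.04 m and linear speed of each of bar, glass1, glass2, glass3, glass4 below 0.03 m/s and x of glass1_mid in the frame of rest_top between -0.06 and 0.06 m and y of glass1_mid in the frame of rest_top between -0.13 and 0.13 m and z of glass1_mid in the frame of rest_top between 0.035 and 0.055 m and angle between each of glass1_mid, glass2_mid, glass3_mid, glass4_mid's own z axis and vertical below 0.1 rad and x of glass2_mid in the frame of rest_top between -0.06 and 0.06 m and y of glass2_mid in the frame of rest_top between -0.13 and 0.13 m and z of glass2_mid in the frame of rest_top between 0.035 and 0.055 m and x of glass3_mid in the frame of rest_top between -0.06 and 0.06 m and y of glass3_mid in the frame of rest_top between -0.13 and 0.13 m and z of glass3_mid in the frame of rest_top between 0.035 and 0.055 m and x of glass4_mid in the frame of rest_top between -0.06 and 0.06 m and y of glass4_mid in the frame of rest_top between -0.13 and 0.13 m and z of glass4_mid in the frame of rest_top between 0.035 and 0.055 m); the robot touches nothing.
It fails at once if a tumbler is squeezed or hit by the fingers with more than 90 N in all (both fingers added) (contact force between the fingers and glass1 above 90 N or contact force between the fingers and glass2 above 90 N or contact force between the fingers and glass3 above 90 N or contact force between the fingers and glass4 above 90 N).
It fails at once if a tumbler is pressed on the rest with more than 40 N (contact force between any of glass1, glass2, glass3, glass4 and rest above 40 N).
It fails at once if a tumbler stands on the rest before the nut is tight and the bar is off the rest (contact force between any of glass1, glass2, glass3, glass4 and rest above 0.5 N and (not (value of joint nut above 7.35 rad) or contact force between bar and rest above 0.5 N)).
It fails at once if a tumbler is let fall on the rest: free of the fingers, faster than 0.25 m/s, while its foot is over 7 mm above the cork ((contact force between the fingers and glass1 below 0.5 N and linear speed of glass1 above 0.25 m/s and z of glass1_mid in the frame of rest_top above 0.052 m) or (contact force between the fingers and glass2 below 0.5 N and linear speed of glass2 above 0.25 m/s and z of glass2_mid in the frame of rest_top above 0.052 m) or (contact force between the fingers and glass3 below 0.5 N and linear speed of glass3 above 0.25 m/s and z of glass3_mid in the frame of rest_top above 0.052 m) or (contact force between the fingers and glass4 below 0.5 N and linear speed of glass4 above 0.25 m/s and z of glass4_mid in the frame of rest_top above 0.052 m)).
It fails at once if a bystander is moved more than 3 cm (distance of any of vase_mid, wheel_mid, brush_grip from where it was at the start of the episode above 0.03 m).
Of glass1, glass2, glass3, glass4 only 2 to 4 are there at a start; the rules pass over those that are not, and their reading is None.
At some moment in a run one of bar, glass1, glass2, glass3, glass4 may be knocked a few centimetres aside while the robot is not near it.
It also fails if it takes over 210 s, if anything falls off the work surface, if the arm or the gripper's body presses on something with over 40 N, if the wrist force passes 120 N, or if a joint passes its speed limit or range.

## Working session

There is one attempt and no reset: what is moved stays moved. The work goes in short steps, each a Python script; the robot and the scene stay as the last script left them, time stands still between calls to the robot, and variables do not carry over. Pictures are saved under pics/ and viewed, and the job is handed in when it is done.

```bash
ls; mkdir -p pics
python3 - <<'E'
from plant import bot
import cv2
for n in ["scene","top","wrist"]:
    im=bot.camera(n); cv2.imwrite(f"pics/{n}0.png",im[:,:,::-1]); print(n,bot.get_calibration(n))
print(bot.read_state())
E
```

```text
pics
scene {'fx': 434.4554157209715, 'fy': 434.4554157209715, 'cx': 277.2666458743182, 'cy': 198.63332396600254, 'view': array([[ 3.73391110e-01,  9.27598663e-01, -1.18236890e-02,
        -1.80217316e+02],
       [-7.19524923e-01,  2.97631990e-01,  6.27454448e-01,
         3.72104210e+02],
       [ 5.85545015e-01, -2.25778474e-01,  7.78563495e-01,
        -1.66081800e+03],
       [ 0.00000000e+00,  0.00000000e+00,  0.00000000e+00,
         1.00000000e+00]])}
top {'fx': 435.4263575171264, 'fy': 435.4263575171264, 'cx': 282.36468522675693, 'cy': 209.19028014745882, 'view': array([[ 1.39373200e-02, -9.99882689e-01,  6.35296090e-03,
        -3.69500507e+01],
       [ 9.85671221e-01,  1.48068199e-02,  1.68026788e-01,
        -5.72194003e+02],
       [-1.68101144e-01,  3.92008761e-03,  9.85761958e-01,
        -1.22377658e+03],
       [ 0.00000000e+00,  0.00000000e+00,  0.00000000e+00,
         1.00000000e+00]])}
wrist {'fx': 325.4378799116327, 'fy': 325.4378799116327, 'cx': 278.94297847967323, 'cy': 210.38912671013233, 'T_tool_cam': array([[-9.22405175e-05,  9.68318049e-01,  2.49720138e-01
[... 279 characters left out ...]
0]])}
{'t': 0.15, 'joint_pos': array([ 1.42111860e+00,  3.59254228e-01,  1.12609480e-02, -2.40045863e-04,
       -1.22409403e+00, -2.88098539e-01]), 'qvel': array([ 2.30228008e-05, -2.54074775e-03,  1.97792620e-03,  3.94107656e-04,
        4.51808105e-04, -5.46501729e-04]), 'tau': array([-1.60949392e-03, -5.83276141e+01,  2.93292242e+01,  7.00121954e+00,
        8.81975895e-03, -1.03447896e-04]), 'tcp_pos': array([286.02394964, 610.99548551, 225.81627482]), 'eef_rot': array([ 9.76130406e-01, -2.17184254e-01, -6.79457952e-05,  6.51750240e-04]), 'contact_force': array([-1.46499768,  0.90390234,  0.56177463]), 'moment': array([-0.0031005 ,  0.04374493, -0.01065987]), 'width': 87.46047017256404}
```

View pics/scene0.png

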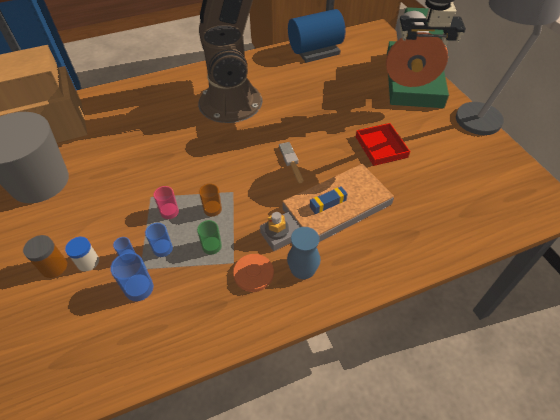

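View pics/top0.png

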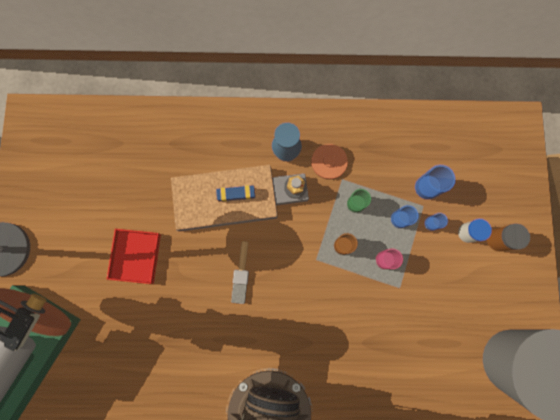

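View pics/wrist0.png

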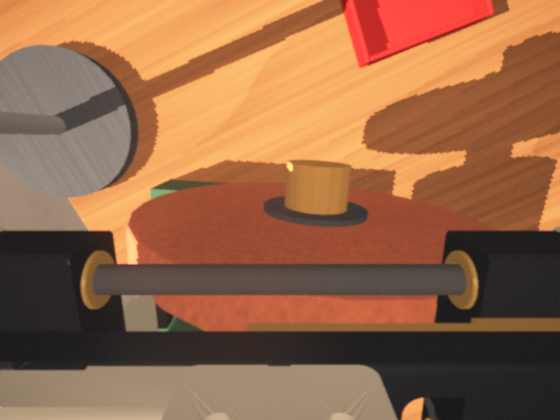

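```bash
cat > h.py <<'E'
import numpy as np, cv2
from plant import bot
from scipy.spatial.transform import Rotation as R
C={n:bot.get_calibration(n) for n in("scene","top","wrist")}
def view(n,st=None):
    if n!="wrist": return C[n]["view"]
    T=np.eye(4); T[:3,:3]=R.from_quat(st["eef_rot"]).as_matrix(); T[:3,3]=st["tcp_pos"]
    return np.linalg.inv(T@C[n]["T_tool_cam"])
def unproj(n,u,v,z,st=None):
    c=C[n]; V=view(n,st); Rm=V[:3,:3]; o=-Rm.T@V[:3,3]
    d=Rm.T@np.array([(u-c["cx"])/c["fx"],-(v-c["cy"])/c["fy"],-1.])
    return o+d*(z-o[2])/d[2]
def proj(n,p,st=None):
    c=C[n];V=view(n,st); q=V[:3,:3]@np.asarray(p,float)+V[:3,3]
    return np.array([c["cx"]+c["fx"]*q[0]/-q[2], c["cy"]-c["fy"]*q[1]/-q[2]])
def down(yaw):  # tool z down; tool y (jaw axis) at direction yaw+... x axis of tool at yaw
    x=np.array([np.cos(yaw),np.sin(yaw),0]); z=np.array([0,0,-1.]); y=np.cross(z,x)
    return R.from_matrix(np.stack([x,y,z],1)).as_quat()
def tyaw(st):
    x=R.from_quat(st["eef_rot"]).as_matrix()[:,0]; return np.arctan2(x[1],x[0])
def save(name,im): cv2.imwrite("pics/"+name+".png",im[:,:,::-1])
E
python3 - <<'E'
from h import *
im=cv2.imread("pics/top0.png")
c=im[120:300,160:300]; cv2.imwrite("pics/tA.png",cv2.resize(im[120:240,160:320],None,fx=5,fy=5,interpolation=2)[:600])
cv2.imwrite("pics/tB.png",cv2.resize(im[150:290,310:470],None,fx=4,fy=4,interpolation=2))
im=cv2.imread("pics/scene0.png")
cv2.imwrite("pics/sA.png",cv2.resize(im[160:280,240:400],None,fx=5,fy=5,interpolation=2))
cv2.imwrite("pics/sB.png",cv2.resize(im[170:310,90:250],None,fx=4,fy=4,interpolation=2))
E
```

```text
(no output)
```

View pics/tA.png

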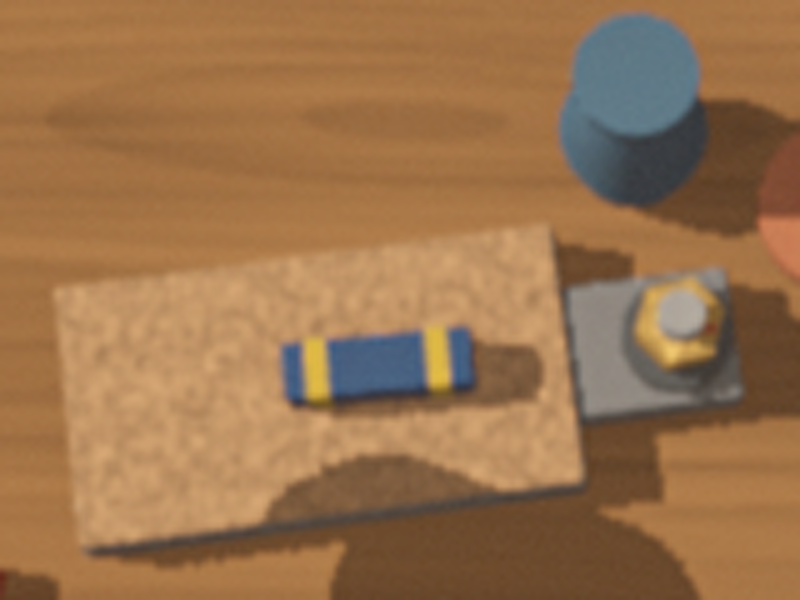

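View pics/tB.png

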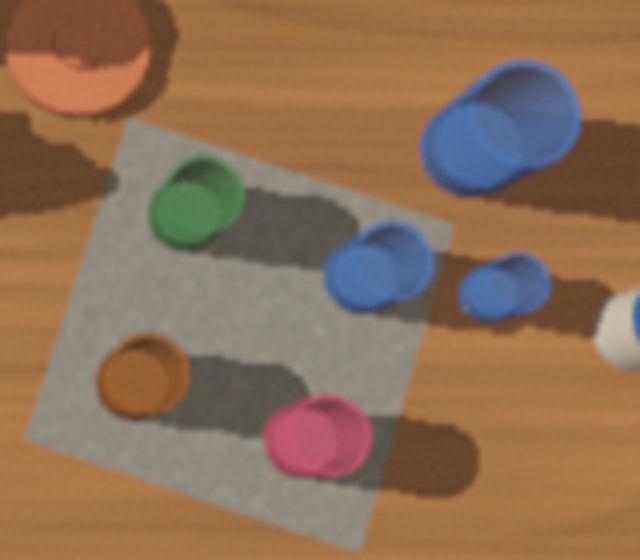

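View pics/sA.png

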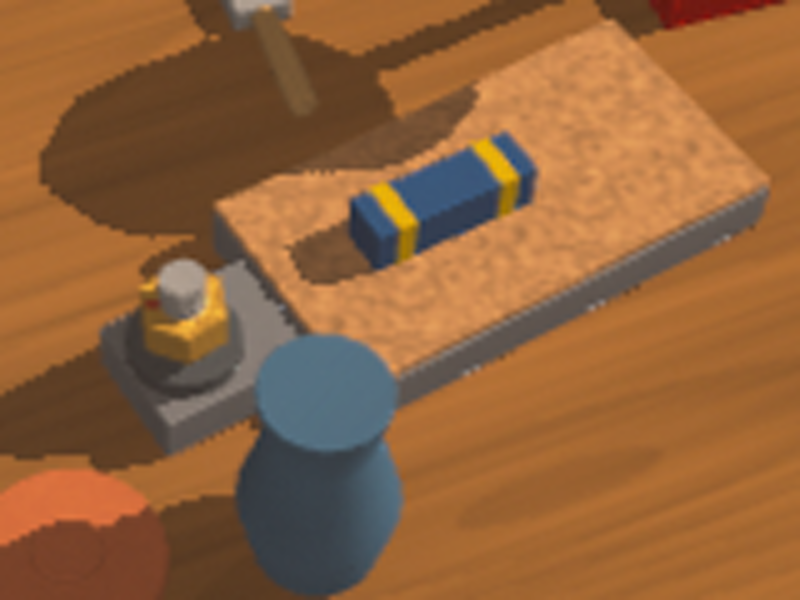

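View pics/sB.png

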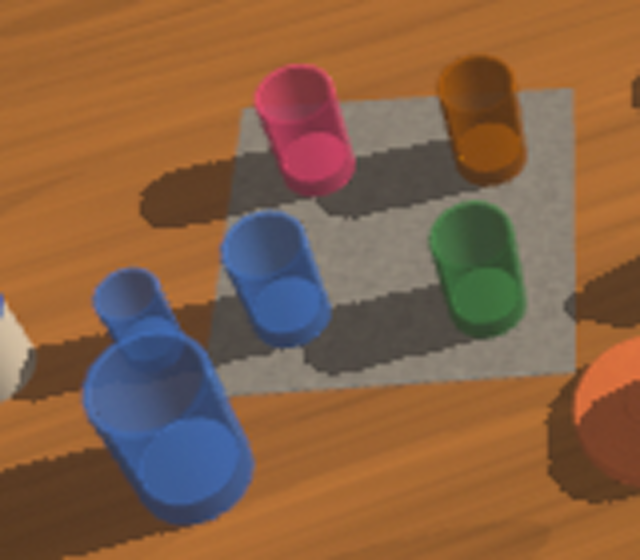

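Run:
```python
from h import *
np.set_printoptions(precision=1,suppress=True)
A=lambda u,v:(160+u/5,120+v/5)
B=lambda u,v:(310+u/4,150+v/4)
S=lambda u,v:(240+u/5,160+v/5)
SB=lambda u,v:(90+u/4,170+v/4)
print("stud",unproj("top",*A(684,312),105),unproj("scene",*S(183,275),105))
for p in[(55,288),(550,225),(583,487),(90,550)]: print("cork",unproj("top",*A(*p),42))
for p in[(610,20),(768,190),(395,375),(215,205)]: print("corkS",unproj("scene",*S(*p),42))
print("bar",unproj("top",*A(377,365),76),unproj("scene",*S(443,185),76))
for n,p,f,q,g in[("green",(206,193),(183,218),(473,238),(489,297)),("blue",(398,255),(359,278),(262,246),(293,306)),("amber",(150,370),(132,383),(476,90),(491,145)),("rose",(330,430),(304,440),(295,96),(318,160))]:
    print(n,"rim",unproj("top",*B(*p),92),unproj("scene",*SB(*q),92),"foot",unproj("top",*B(*f),12),unproj("scene",*SB(*g),12))
print("vase top",unproj("top",*A(637,75),150),unproj("scene",*S(327,390),150))
print("vase bot",unproj("top",*A(634,150),30))
print("bigblue",unproj("top",*B(530,115),130), "wheel",unproj("top",330,162,26))
for p in[(115,229),(160,231),(155,284),(108,280)]: print("tray rim",unproj("top",*p,30))
print("brush",unproj("top",244,243,15),unproj("top",239,300,15))
print("wristpose",bot.read_state()["tcp_pos"])
```

```text
stud [640.3 -68.1 105. ] [643.8 -65.5 105. ]
cork [664.  303.3  42. ]
cork [707.2  10.1  42. ]
cork [549.2 -12.2  42. ]
cork [507.8 274.   42. ]
corkS [515.4 279.5  42. ]
corkS [674.7 298.6  42. ]
corkS [710.3  35.3  42. ]
corkS [558.8 -11.6  42. ]
bar [613.2 107.1  76. ] [620.7 106.2  76. ]
green rim [ 600.1 -252.5   92. ] [ 609.5 -251.2   92. ] foot [ 596.6 -249.9   12. ] [ 605.5 -249.4   12. ]
blue rim [ 557.6 -387.3   92. ] [ 561.5 -385.1   92. ] foot [ 552.8 -381.4   12. ] [ 559.6 -381.    12. ]
amber rim [ 473.8 -211.3   92. ] [ 484.7 -212.7   92. ] foot [ 471.6 -210.2   12. ] [ 473.6 -208.7   12. ]
rose rim [ 434.  -335.7   92. ] [ 440.  -335.4   92. ] foot [ 431.3 -336.9   12. ] [ 437.2 -334.5   12. ]
vase top [763.7 -39.3 150. ] [769.1 -37.6 150. ]
vase bot [758.3 -39.7  30. ]
bigblue [ 651. -471.  130.] wheel [ 723.8 -171.2   26. ]
tray rim [509.5 461.6  30. ]
tray rim [505.5 329.4  30. ]
tray rim [352.1 334.4  30. ]
tray rim [361.6 470.2  30. ]
brush [475.2  83.3  15. ] [309.8  93.   15. ]
wristpose [286.  611.  225.8]
```

Four tumblers stand on the mat in top view: green (360,200), amber (346,244), rose (389,260) and a blue. There are three blues: large (436,183), small (436,222) and middle (404,217). The middle one fits glass3, since it stands on the mat and matches the other tumblers in size. The enlarged crop confirms this. Next I'll look at the nut from the wrist.

Run:
```python
from h import *
np.set_printoptions(precision=2,suppress=True)
s=bot.read_state(); p=s["tcp_pos"]
bot.line_to([p[0],p[1],330])
bot.move_ptp([560,20,330],down(0))
s=bot.read_state(); im=bot.camera("wrist"); save("w1",im); print(s["t"],s["tcp_pos"],s["eef_rot"],s["joint_pos"])
np.save("w1.npy",np.r_[s["tcp_pos"],s["eef_rot"]])
for z in(60,80): 
  for y in(58,20,0,-32): print(z,y,bot.solve_ik([642,-67,z],down(np.radians(y))))
```

```text
3.3167 [560.1   20.65 329.9 ] [ 1.  0. -0. -0.] [ 0.39  0.12 -0.07 -0.   -1.38  1.19]
60 58 [ 0.2   0.45 -0.25  0.   -0.86  2.39]
60 20 [ 0.2   0.45 -0.25  0.   -0.86  1.72]
60 0 [ 0.2   0.45 -0.25  0.   -0.86  1.37]
60 -32 [ 0.2   0.45 -0.25  0.   -0.86  0.81]
80 58 [ 0.2   0.43 -0.23  0.   -0.9   2.39]
80 20 [ 0.2   0.43 -0.23  0.   -0.9   1.72]
80 0 [ 0.2   0.43 -0.23  0.   -0.9   1.37]
80 -32 [ 0.2   0.43 -0.23  0.   -0.9   0.81]
```

View pics/w1.png

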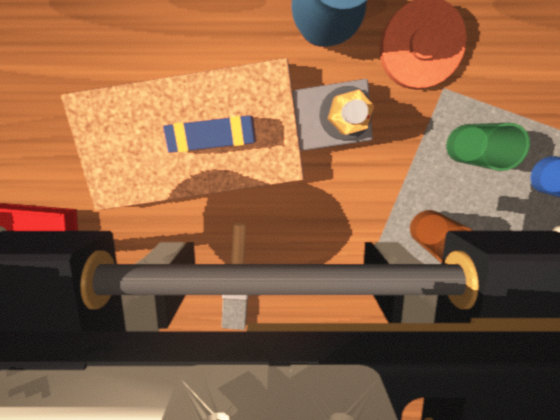

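Run:
```python
from h import *
im=cv2.imread("pics/w1.png")
cv2.imwrite("pics/w1n.png",cv2.resize(im[75:150,305:405],None,fx=8,fy=8,interpolation=2))
w=np.load("w1.npy"); st=dict(tcp_pos=w[:3],eef_rot=w[3:])
print(proj("wrist",[642,-67,105],st),proj("top",[642,-67,105]))
for p in[(64,94),(288,59),(301,180),(100,208)]: print(unproj("wrist",*p,42,st).round(1))
print("bar",unproj("wrist",210,133,76,st))
```

```text
[356.52233195 111.80232516] [296.42109067 181.80626973]
[666.5 299.1  42. ]
[708.5   9.1  42. ]
[554.3 -10.1  42. ]
[514.3 273.3  42. ]
bar [618.10414118 105.41235035  76.        ]
```

View pics/w1n.png

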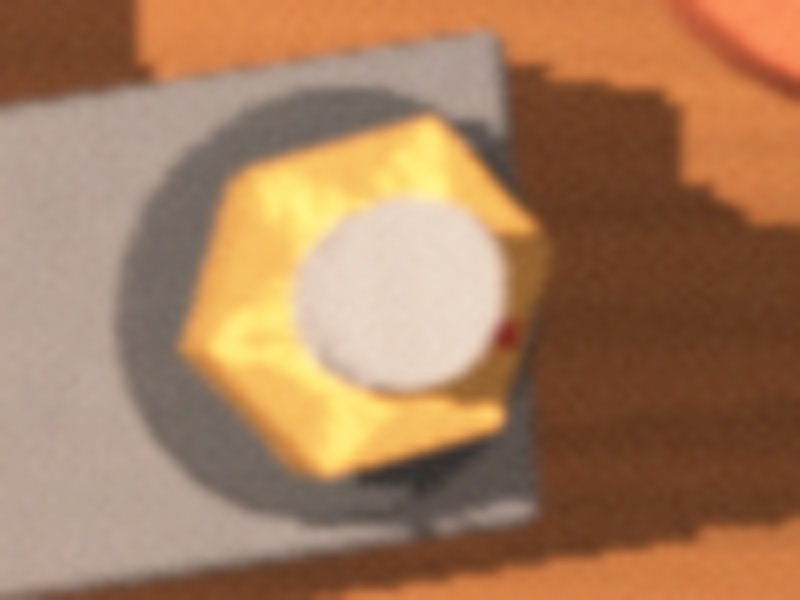

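Run:
```python
from h import *
np.set_printoptions(precision=1,suppress=True)
w=np.load("w1.npy"); st=dict(tcp_pos=w[:3],eef_rot=w[3:])
f=lambda u,v:(305+u/8-.5+.06,75+v/8-.5+.06)
print("stud",unproj("wrist",*f(402,295),105,st))
P=[(430,112),(540,228),(503,420),(325,478),(182,348),(232,180)]
for z in(62,84):
  W=np.array([unproj("wrist",*f(*p),z,st)[:2] for p in P]); print(z,W.mean(0)); 
  for i in range(6):
    d=W[(i+1)%6]-W[i]; a=np.degrees(np.arctan2(d[1],d[0])); print(np.linalg.norm(d).round(1),((a+90)%60).round(1))
m=unproj("wrist",*f(508,334),84,st); print("mark",m)
for s in ([640,-65.5],[642,-67]): d=m[:2]-s; print(np.degrees(np.arctan2(d[1],d[0])),np.hypot(*d))
```

```text
stud [642.4 -65.  105. ]
62 [644.1 -69.4]
24.9 16.9
29.2 22.6
29.2 17.9
30.8 19.8
26.0 14.8
31.7 18.3
84 [643.2 -64.8]
23.6 16.9
27.7 22.6
27.7 17.9
29.3 19.8
24.6 14.8
30.1 18.3
mark [637.7 -85.9  84. ]
-96.3545298287677 20.49671244134775
-102.74583784531686 19.347537282186273
```

```bash
cat >> h.py <<'E'
NUT=np.array([642.2,-66.0])
def nutpose(yawdeg,z): return [NUT[0],NUT[1],z],down(np.radians(yawdeg))
def rep(tag=""):
    s=bot.read_state(); print(tag,"t%.1f"%s["t"],s["tcp_pos"].round(1),"yaw%.1f"%np.degrees(tyaw(s)),"F",s["contact_force"].round(1),"M",s["moment"].round(2),"w%.1f"%s["width"]); return s
E
python3 - <<'E'
from h import *
bot.move_gripper(74,20)
bot.move_ptp(*nutpose(48.4,170)); rep("above")
bot.line_to([*NUT,64],100); rep("down")
bot.move_gripper(40,20); rep("grip20")
E
```

```text
above t4.8 [642.6 -65.9 170.7] yaw48.3 F [-0.1  0.5  0.2] M [-0.14 -0.07 -0.03] w74.0
down t6.1 [642.8 -65.9  64.8] yaw48.4 F [ 0.2  0.2 -0. ] M [-0.11 -0.07 -0.05] w73.9
grip20 t6.6 [643.4 -66.6  64.5] yaw48.4 F [ 4.3 -3.3 -1. ] M [-1.35 -1.22 -0.08] w46.0
```

```bash
sed -i 's/^NUT=.*/NUT=np.array([643.0,-66.7])/' h.py
python3 - <<'E'
from h import *
bot.move_gripper(40,35)
z=64.;
for k in range(2):
    y0,z0=48.4,z
    for i in range(1,3):
        bot.move_ptp(*nutpose(y0-30*i,z0-1.6*np.radians(30*i))); rep("turn")
    z=z0-1.6*np.radians(60)
    bot.move_gripper(74); bot.move_ptp(*nutpose(48.4,z)); bot.move_gripper(40,35); rep("regrip")
s=bot.read_state(); save("w2",bot.camera("wrist")); save("t2",bot.camera("top"))
E
```

```text
turn t7.4 [643.3 -66.4  63.6] yaw18.6 F [-0.7  1.8  2.8] M [ 0.81  0.21 -0.09] w45.9
turn t8.0 [643.4 -66.2  62.7] yaw-11.3 F [-0.8  5.2  4. ] M [ 2.1   0.21 -0.08] w46.1
regrip t10.2 [643.3 -66.9  62.4] yaw48.4 F [ 2.1 -1.7 -0.7] M [-0.69 -0.54 -0.09] w45.8
turn t10.8 [643.1 -66.5  61.6] yaw18.6 F [-0.9  0.8 -0.2] M [ 0.14 -0.14 -0.08] w45.9
turn t11.4 [643.1 -66.2  60.7] yaw-11.3 F [-0.7  4.   1.2] M [ 1.65  0.1  -0.13] w46.3
regrip t13.6 [643.3 -66.9  60.7] yaw48.4 F [ 1.  -2.1 -0.5] M [-0.74 -0.49 -0.1 ] w45.9
```

View pics/w2.png

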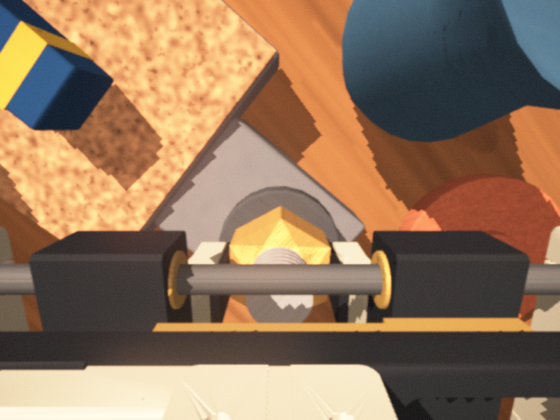

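Run:
```python
from h import *
z=64-1.6*np.radians(120)
for k in range(3):
    y0,z0=48.4,z
    for i in range(1,3):
        bot.move_ptp(*nutpose(y0-30*i,z0-1.6*np.radians(30*i))); rep("turn")
    z=z0-1.6*np.radians(60)
    bot.move_gripper(74); bot.move_ptp(*nutpose(48.4,z)); bot.move_gripper(40,35); rep("regrip")
for i in range(1,7):
    bot.move_ptp(*nutpose(48.4-10*i,z-1.6*np.radians(10*i))); s=rep("step")
    if abs(s["moment"][2])>0.6: break
print(z)
```

```text
turn t14.3 [643.1 -66.5  59.9] yaw18.6 F [0.4 0.3 0.1] M [-0.   -0.24 -0.19] w45.6
turn t14.9 [643.1 -66.2  59. ] yaw-11.3 F [0.3 3.2 1.6] M [ 1.47 -0.01 -0.1 ] w45.9
regrip t17.1 [643.3 -66.9  59.1] yaw48.4 F [ 1.9 -1.8  0.1] M [-0.72 -0.59 -0.08] w45.6
turn t17.7 [643.  -66.6  58.2] yaw18.6 F [-0.3  0.   0.5] M [ 0.13 -0.2  -0.13] w45.8
turn t18.3 [643.1 -66.2  57.4] yaw-11.3 F [0.8 4.4 1.5] M [ 1.63  0.1  -0.11] w46.0
regrip t20.5 [643.3 -66.9  57.4] yaw48.4 F [ 2.2 -3.1  0.4] M [-0.77 -0.55 -0.1 ] w45.8
turn t21.1 [643.1 -66.5  56.5] yaw18.6 F [ 0.8  0.9 -0.1] M [ 0.14 -0.15 -0.13] w45.4
turn t21.7 [643.1 -66.2  55.7] yaw-11.3 F [0.8 4.5 1. ] M [ 1.65  0.09 -0.14] w45.7
regrip t23.9 [643.3 -66.9  55.7] yaw48.4 F [ 1.1 -2.4 -0.4] M [-0.74 -0.56 -0.13] w45.7
step t24.2 [643.2 -66.8  55.4] yaw38.6 F [ 1.4 -1.9  0.7] M [-0.63 -0.53 -0.11] w45.6
step t24.5 [643.1 -66.7  55.2] yaw28.8 F [ 0.6 -1.3  0.8] M [-0.49 -0.4   0.18] w45.4
step t24.8 [643.3 -66.6  55.2] yaw18.9 F [-0.8 -0.5  2.9] M [-0.26 -0.12  1.54] w47.1
55.622419590427214
```

Run:
```python
from h import *
bot.pause(0.4); rep("hold")
bot.move_gripper(74); rep("open")
p=bot.read_state()["tcp_pos"]; bot.line_to([p[0],p[1],200],150)
bot.move_ptp([570,20,300],down(0)); s=rep(); im=bot.camera("wrist"); save("w3",im)
np.save("w3.npy",np.r_[s["tcp_pos"],s["eef_rot"]])
c=proj("wrist",[643,-66.7,90],s).round().astype(int); print(c)
save("w3n",cv2.resize(im[max(0,c[1]-38):c[1]+37,c[0]-50:c[0]+50],None,fx=6,fy=6,interpolation=2))
print(proj("wrist",[643,-66.7,105],s),proj("wrist",[643,-66.7,74],s),max(0,c[1]-38),c[0]-50)
```

```text
hold t25.2 [643.3 -66.6  55.1] yaw18.5 F [-0.   0.1  4.8] M [0.01 0.06 1.86] w47.1
open t25.9 [642.9 -66.7  54.7] yaw18.4 F [ 0.   0.2 -1.1] M [-0.07 -0.07  0.06] w74.1
 t27.7 [569.7  20.3 299.3] yaw0.1 F [-0.3 -0.3 -0.4] M [-0.11  0.02 -0.03] w73.9
[359 119]
[362.57071741 119.06996638] [355.7795213  119.64805848] 81 309
```

View pics/w3n.png

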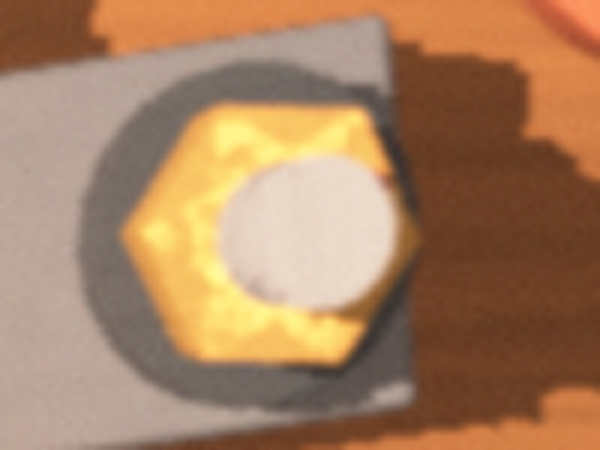

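View pics/w3.png

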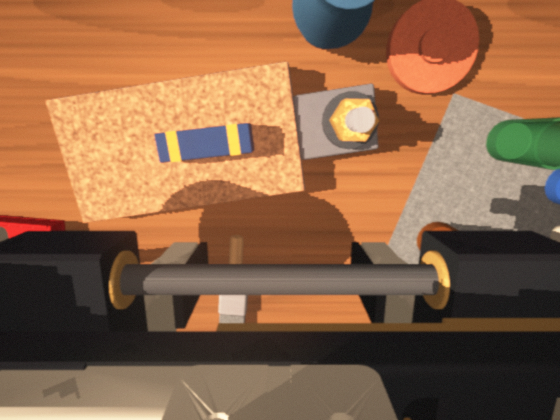

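The nut is home: the stop moment reached 1.86 N m, and the red mark at about (373,111) in w3 now faces roughly -60°, as predicted. The bar is at (203,142) in w3, so I'll measure it with the tray.

Run:
```python
from h import *
np.set_printoptions(precision=1,suppress=True)
im=cv2.imread("pics/w3.png")
w=np.load("w3.npy"); st=dict(tcp_pos=w[:3],eef_rot=w[3:])
hsv=cv2.cvtColor(im,cv2.COLOR_BGR2HSV)
def rect(mask,z,x0,x1,y0,y1):
    m=np.zeros_like(mask); m[y0:y1,x0:x1]=mask[y0:y1,x0:x1]
    cs=cv2.findContours(m,cv2.RETR_EXTERNAL,cv2.CHAIN_APPROX_NONE)[0]
    return max(cs,key=cv2.contourArea)
blue=((hsv[...,0]>105)&(hsv[...,0]<130)&(hsv[...,1]>120))|((hsv[...,0]>20)&(hsv[...,0]<32)&(hsv[...,1]>200))
blue=cv2.morphologyEx(blue.astype(np.uint8),cv2.MORPH_CLOSE,np.ones((5,5)))
c=rect(blue,76,130,275,110,170)
P=np.array([unproj("wrist",u,v,76,st)[:2] for u,v in c[:,0]],np.float32)
print("bar",cv2.minAreaRect(P),cv2.minAreaRect(c))
cv2.imwrite("pics/w3b.png",cv2.resize(im[100:180,120:280],None,fx=5,fy=5,interpolation=2))
```

```text
Traceback (most recent call last):
ValueError: max() iterable argument is empty
```

Run:
```python
from h import *
np.set_printoptions(precision=1,suppress=True)
im=cv2.imread("pics/w3.png")
hsv=cv2.cvtColor(im,cv2.COLOR_BGR2HSV); print(hsv[142,203],hsv[146,172])
w=np.load("w3.npy"); st=dict(tcp_pos=w[:3],eef_rot=w[3:])
k=hsv[142,203]
blue=((abs(hsv[...,0].astype(int)-int(k[0]))<10)&(hsv[...,1]>90))|((hsv[...,0]>20)&(hsv[...,0]<34)&(hsv[...,1]>200))
m=np.zeros(im.shape[:2],np.uint8); m[112:170,140:270]=blue[112:170,140:270]
m=cv2.morphologyEx(m,cv2.MORPH_CLOSE,np.ones((5,5)))
c=max(cv2.findContours(m,cv2.RETR_EXTERNAL,cv2.CHAIN_APPROX_NONE)[0],key=cv2.contourArea)
P=np.array([unproj("wrist",u,v,76,st)[:2] for u,v in c[:,0]],np.float32)
print("bar",cv2.minAreaRect(P),cv2.minAreaRect(c))
v=im[100:180,120:280].copy(); cv2.drawContours(v,[c-[120,100]],-1,(0,255,0),1)
cv2.imwrite("pics/w3b.png",cv2.resize(np.vstack([im[100:180,120:280],v]),None,fx=3.5,fy=3.5,interpolation=2))
```

```text
[113  87 147] [ 26 159 254]
bar ((611.7410888671875, 96.31900024414062), (14.745366096496582, 25.365760803222656), 0.09479133784770966) ((213.0, 147.5), (13.0, 22.0), 90.0)
```

View pics/w3b.png

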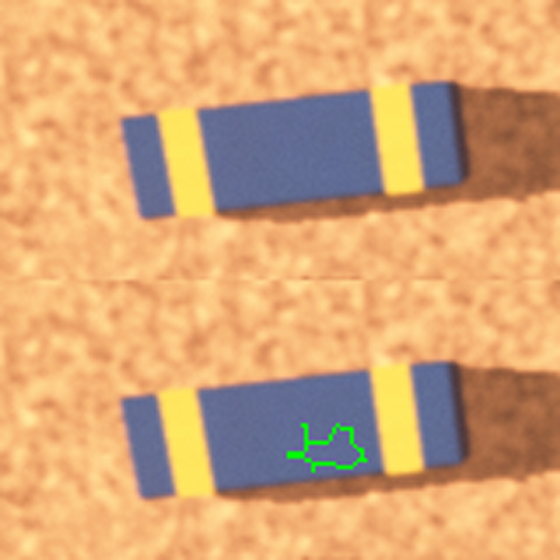

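Run:
```python
from h import *
np.set_printoptions(precision=1,suppress=True)
w=np.load("w3.npy"); st=dict(tcp_pos=w[:3],eef_rot=w[3:])
P=np.array([unproj("wrist",120+u/3.5-.4,100+v/3.5-.4,76,st)[:2] for u,v in[(122,118),(455,82),(466,181),(140,216)]],np.float32)
print(P,P.mean(0),cv2.minAreaRect(P))
d=P[0]+P[3]-P[1]-P[2]; print("heading",np.degrees(np.arctan2(d[1],d[0])))
t=bot.camera("top"); save("t3",t); save("t3n",cv2.resize(t[215:300,95:180],None,fx=7,fy=7,interpolation=2))
s=bot.camera("scene"); save("s3n",cv2.resize(s[115:175,345:425],None,fx=8,fy=8,interpolation=2))
```

```text
[[627.6 162.2]
 [639.1  53.4]
 [607.5  50.4]
 [595.8 159.1]] [617.5 106.3] ((617.46923828125, 106.2655029296875), (31.88825798034668, 109.73433685302734), 6.04173469543457)
heading 96.08518
```

View pics/t3n.png

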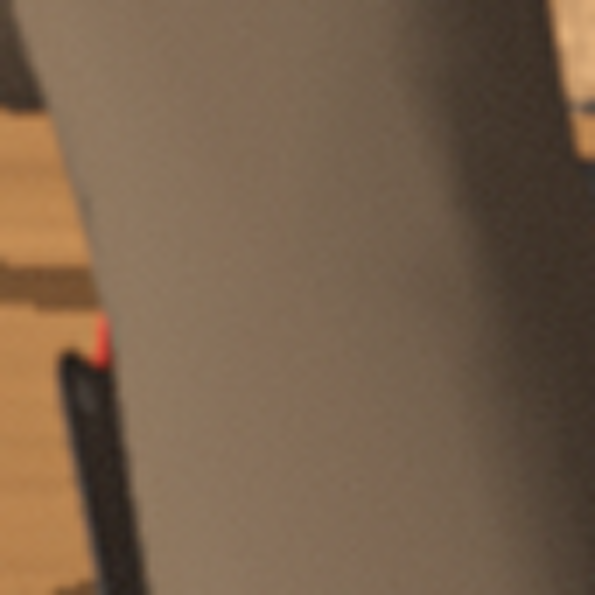

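View pics/s3n.png

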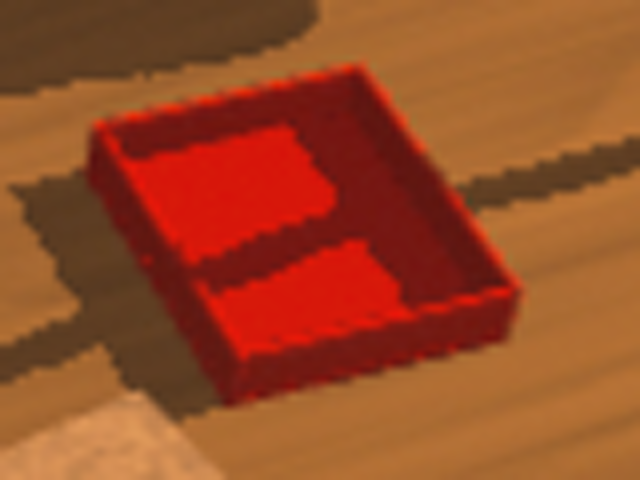

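Run:
```python
from h import *
np.set_printoptions(precision=1,suppress=True)
P=np.array([unproj("scene",345+u/8-.4,115+v/8-.4,30)[:2] for u,v in[(92,125),(360,65),(522,288),(238,358)]],np.float32)
print(P,cv2.minAreaRect(P),P.mean(0))
im=cv2.imread("pics/top0.png"); cv2.imwrite("pics/t0n.png",cv2.resize(im[215:300,95:180],None,fx=7,fy=7,interpolation=2))
```

```text
[[356.6 345.8]
 [367.6 472.9]
 [513.1 462.3]
 [503.2 333.8]] ((434.8352355957031, 403.7135314941406), (128.9562225341797, 147.00547790527344), 85.58808898925781) [435.1 403.7]
```

View pics/t0n.png

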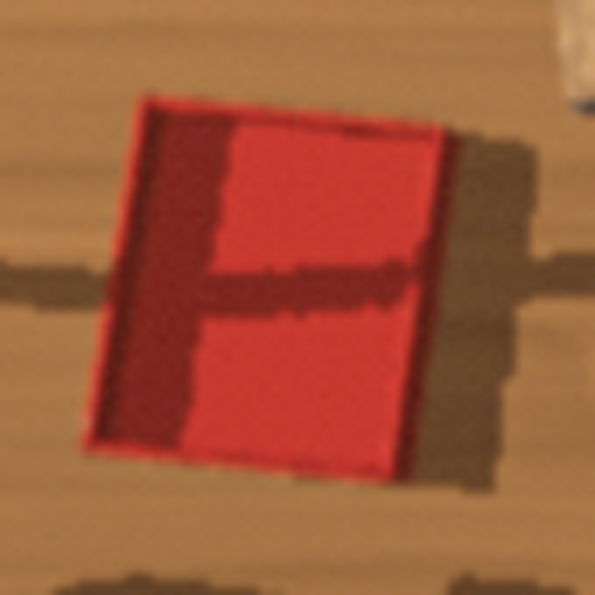

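Run:
```python
from h import *
q=down(np.radians(-83.9)); b=[617.5,106.3]
for p,o in(([*b,47],q),([433.5,402,12],down(np.radians(-4.4)))): print(bot.solve_ik(p,o))
bot.move_gripper(74,30)
bot.move_ptp([*b,160],q); bot.line_to([*b,47],100); rep("down")
bot.move_gripper(25,30); rep("grip")
bot.line_to([*b,150],120); rep("lift")
im=bot.camera("wrist"); save("w4",im)
```

```text
[ 0.48157364  0.44378069 -0.30939964  0.         -0.817616   -0.37510855]
[ 1.07811339e+00  4.42989941e-01 -4.20167235e-01  4.44089210e-16
 -7.07639150e-01  4.15888447e-01]
down t30.7 [618.  106.5  47.7] yaw-83.9 F [-0.7  0.9  0.6] M [ 0.04 -0.03 -0.  ] w74.0
grip t31.4 [617.6 106.3  47. ] yaw-83.9 F [-0.3  0.6 -1. ] M [ 0.02 -0.18 -0.02] w33.5
lift t32.5 [616.8 106.1 149. ] yaw-83.9 F [-0.9 -0.2 -3.4] M [0.04 0.01 0.06] w33.9
```

View pics/w4.png

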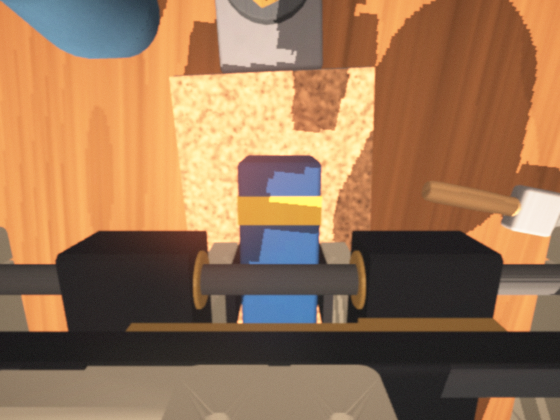

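The bar is held square between the fingers at (280,240). Next I'll move it over the tray and check before lowering.

Run:
```python
from h import *
q=down(np.radians(-4.4))
bot.move_ptp([433.5,402,140],q); s=rep("above"); im=bot.camera("wrist"); save("w5",im); save("s5",bot.camera("scene"))
np.save("w5.npy",np.r_[s["tcp_pos"],s["eef_rot"]])
```

```text
above t33.8 [434.  401.4 139.9] yaw-4.5 F [ 0.1  0.9 -3.5] M [-0.08 -0.03 -0.01] w33.8
```

View pics/w5.png

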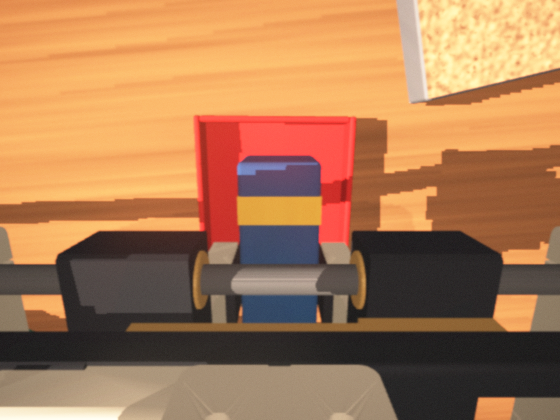

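Run:
```python
from h import *
w=np.load("w5.npy"); st=dict(tcp_pos=w[:3],eef_rot=w[3:])
a=unproj("wrist",196,117,30,st);b=unproj("wrist",355,117,30,st); m=(a+b)/2; d=(a-b)[:2]; print(a,b,np.hypot(*d),np.degrees(np.arctan2(d[1],d[0]))-90)
n=np.array([d[1],-d[0]])/np.hypot(*d); c=m[:2]-75*n; print(c)
np.save("tray.npy",c)
q=down(np.radians(-4.4))
bot.line_to([*c,120],80); bot.line_to([*c,45],100); bot.line_to([*c,12],40); s=rep("low")
z=12
while s["contact_force"][2]<1 and z>9: z-=1; bot.line_to([*c,z],20); s=rep("z")
bot.move_gripper(52); bot.line_to([*c,150],120); rep("up")
bot.move_ptp([560,120,300],down(0)); save("t6",bot.camera("top")); save("s6",bot.camera("scene"))
```

```text
[512.03260968 460.7960524   30.        ] [502.12917688 335.23980423  30.        ] 125.94621644268148 -4.509951034221984
[432.31311638 403.91534613]
low t36.2 [432.4 404.1  12.2] yaw-4.4 F [ 0.5 -0.6 -3. ] M [ 0.01 -0.04 -0.01] w34.2
z t36.4 [432.3 404.   11.1] yaw-4.4 F [ 0.2 -0.4 -3.5] M [-0.02 -0.    0.05] w34.1
z t36.7 [432.4 404.   10. ] yaw-4.4 F [-0.4 -0.6 -1.8] M [ 0.04  0.01 -0.02] w34.1
z t36.9 [432.4 404.   10. ] yaw-4.4 F [-2.9 -2.5  7.1] M [-0.71  1.08 -0.1 ] w33.8
up t38.8 [432.  403.5 149.1] yaw-4.4 F [-0.7 -1.  -0.4] M [-0.04 -0.   -0.06] w51.6
```

View pics/s6.png

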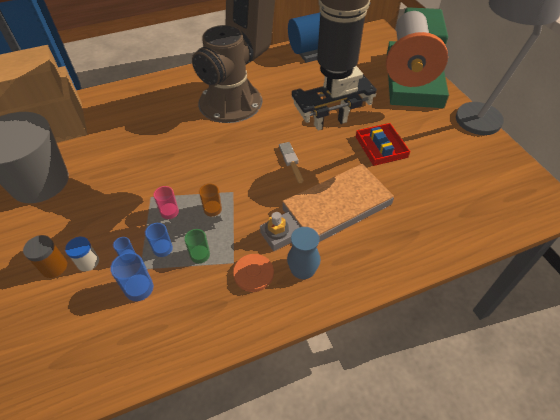

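The bar lies flat in the tray at (382,143). The green tumbler has been knocked from (209,238) to (197,246). Next is a wrist view of the mat, then of the cork.

Run:
```python
from h import *
bot.move_gripper(86,3)
bot.move_ptp([560,140,300],down(0)); s=bot.read_state(); im=bot.camera("wrist"); save("w7r",im); np.save("w7r.npy",np.r_[s["tcp_pos"],s["eef_rot"]])
bot.move_ptp([450,-290,300],down(0)); s=rep(); im=bot.camera("wrist"); save("w7",im); np.save("w7.npy",np.r_[s["tcp_pos"],s["eef_rot"]])
```

```text
t42.9 [ 450.5 -289.5  300. ] yaw0.0 F [-0.1  0.3  0.2] M [-0.04 -0.06 -0.01] w86.6
```

View pics/w7r.png

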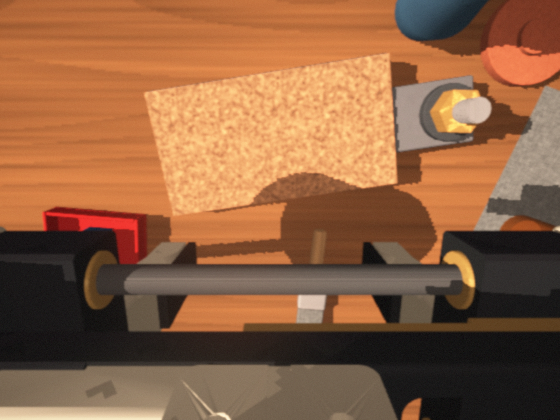

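View pics/w7.png

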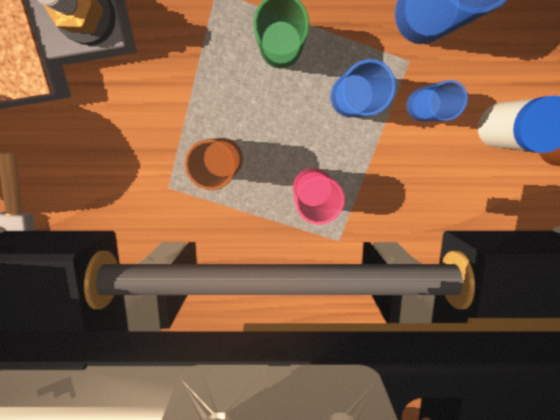

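```bash
cat >> h.py <<'E'
from scipy.optimize import minimize
def hullpx(n,x,y,z0,st,r1=28,r2=29,h=90,H=420,W=560):
    a=np.linspace(0,2*np.pi,40); pts=[proj(n,[x+r*np.cos(t),y+r*np.sin(t),z],st) for r,z in((r1,z0),(r2,z0+h)) for t in a]
    return cv2.convexHull(np.array(pts,np.float32))
HUES=dict(green=(50,75,90),blue=(105,122,110),amber=(3,20,150),rose=(165,179,110))
def segglass(im,n,guess,col,z0,st=None,pad=30,box=None):
    """silhouette fit around a guess; returns xy, iou"""
    hsv=cv2.cvtColor(im,cv2.COLOR_RGB2HSV); 
    h0=hullpx(n,*guess,z0,st)[:,0]; lo=np.maximum(np.floor(h0.min(0)-pad),0).astype(int); hi=np.ceil(h0.max(0)+pad).astype(int)
    roi=np.zeros(im.shape[:2],np.uint8); roi[lo[1]:hi[1],lo[0]:hi[0]]=1
    a,b,s=HUES[col]; m=((hsv[...,0]>=a)&(hsv[...,0]<=b)&(hsv[...,1]>=s)).astype(np.uint8)*roi
    if col=="amber": m&=(hsv[...,2]<175).astype(np.uint8)
    m=cv2.morphologyEx(m,cv2.MORPH_OPEN,np.ones((3,3)))
    k,lab,stt,_=cv2.connectedComponentsWithStats(m)
    # component overlapping the guess most
    g=np.zeros_like(m); cv2.fillConvexPoly(g,h0.astype(np.int32),1)
    best=max(range(1,k),key=lambda i:((lab==i)&(g>0)).sum()); 
    c=max(cv2.findContours((lab==best).astype(np.uint8),0,2)[0],key=cv2.contourArea)
    obs=np.zeros_like(m); cv2.fillConvexPoly(obs,cv2.convexHull(c),1)
    def cost(p):
        q=np.zeros_like(m); cv2.fillConvexPoly(q,np.round(hullpx(n,*p,z0,st)*8).astype(np.int32),1,shift=3)
        return -(q&obs).sum()/max(1,(q|obs).sum())
    r=minimize(cost,guess,method="Nelder-Mead",options=dict(initial_simplex=[guess,[guess[0]+10,guess[1]],[guess[0],guess[1]+10]],xatol=.2,fatol=1e-4))
    return r.x,-r.fun,c
E
cat > fit.py <<'E'
import sys; from h import *
np.set_printoptions(precision=1,suppress=True)
im=cv2.imread("pics/w7.png")[:,:,::-1].copy(); w=np.load("w7.npy"); st=dict(tcp_pos=w[:3],eef_rot=w[3:])
sc=cv2.imread("pics/s6.png")[:,:,::-1].copy()
o=im.copy(); o2=sc.copy()
for c,g in dict(green=(620,-285),blue=(558,-385),amber=(476,-211),rose=(435,-335)).items():
    x,i,k=segglass(im,"wrist",g,c,1,st); cv2.polylines(o,[np.int32(hullpx("wrist",*x,1,st))],1,(255,255,0)); cv2.drawContours(o,[k],-1,(0,255,255),1)
    x2,i2,k=segglass(sc,"scene",x,c,1); cv2.polylines(o2,[np.int32(hullpx("scene",*x2,1,None))],1,(255,255,0)); cv2.drawContours(o2,[k],-1,(0,255,255),1)
    print(c,x,round(i,3),"scene",x2,round(i2,3))
save("w7o",np.vstack([cv2.resize(o[0:240,160:480],None,fx=1.25,fy=1.25,interpolation=2),cv2.resize(o2[170:310,90:277],(400,300),interpolation=2)]))
P=[(146,93),(389,54),(397,182),(175,214)]
w=np.load("w7r.npy"); st=dict(tcp_pos=w[:3],eef_rot=w[3:])
W=np.array([unproj("wrist",*p,42,st)[:2] for p in P],np.float32); print(W,W.mean(0),cv2.minAreaRect(W))
print("stud",unproj("wrist",477,110,105,st))
E
python3 fit.py
```

```text
green [ 570.  -242.5] -0.0 scene [ 570.  -232.5] -0.0
blue [ 616.8 -358.8] -0.0 scene [ 619.2 -321.2] -0.0
amber [ 534.8 -184.8] -0.0 scene [ 593.5 -259.8] -0.0
rose [ 461.2 -276.2] -0.0 scene [ 461.2 -276.2] -0.0
[[664.8 301. ]
 [708.3  11.2]
 [556.5 -12.1]
 [513.5 277.9]] [610.8 144.5] ((610.6541748046875, 144.46009826660156), (153.6156463623047, 293.5329895019531), 8.544123649597168)
stud [642.5 -65.1 105. ]h.py:47: RuntimeWarning: overflow encountered in scalar negative
  return -(q&obs).sum()/max(1,(q|obs).sum())
```

View pics/w7o.png

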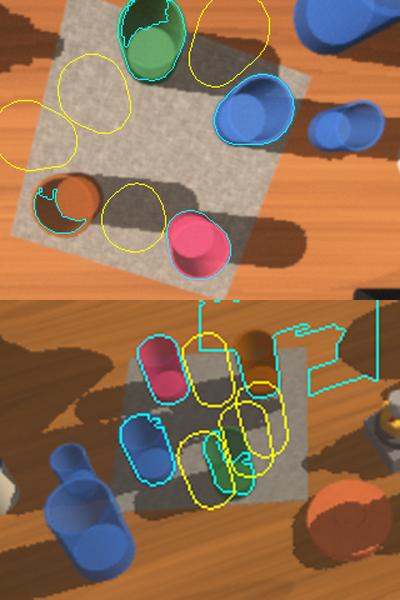

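```bash
sed -i 's|return -(q&obs).sum()/max(1,(q|obs).sum())|return -float((q\&obs).sum())/max(1.,float((q\|obs).sum()))|; s/return -(q&obs).*/return -float((q\&obs).sum())\/float(max(1,(q|obs).sum()))/' h.py; sed -i 's/green=(50,75,90)/green=(45,85,70)/; s/amber=(3,20,150)/amber=(3,20,120)/; s/,2\]<175/,2]<215/; s/pad=30/pad=10/' h.py; grep -n "return -" h.py
python3 - <<'E'
from h import *
for f,pts in(("w7",[(220,160),(195,175),(205,150),(150,200),(280,15),(285,50)]),("s6",[(210,190),(212,207),(190,180)])):
    h=cv2.cvtColor(cv2.imread(f"pics/{f}.png"),cv2.COLOR_BGR2HSV); print(f,[h[v,u].tolist() for u,v in pts])
E
python3 fit.py
```

```text
47:        return -(q&obs).sum()/max(1,(q|obs).sum())
w7 [[11, 183, 190], [12, 158, 100], [11, 169, 127], [12, 168, 225], [54, 89, 60], [61, 101, 167]]
s6 [[13, 191, 95], [14, 217, 135], [14, 178, 172]]
green [ 570.  -242.5] -0.0 scene [ 560.  -222.5] -0.0
blue [ 616.8 -358.8] -0.0 scene [ 619.2 -321.2] -0.0
amber [ 534.8 -184.8] -0.0 scene [ 593.5 -259.8] -0.0
rose [ 461.2 -276.2] -0.0 scene [ 461.2 -276.2] -0.0
[[664.8 301. ]
 [708.3  11.2]
 [556.5 -12.1]
 [513.5 277.9]] [610.8 144.5] ((610.6541748046875, 144.46009826660156), (153.6156463623047, 293.5329895019531), 8.544123649597168)
stud [642.5 -65.1 105. ]sed: -e expression #1, char 46: unknown option to 's'
h.py:47: RuntimeWarning: overflow encountered in scalar negative
  return -(q&obs).sum()/max(1,(q|obs).sum())
```

View pics/w7o.png

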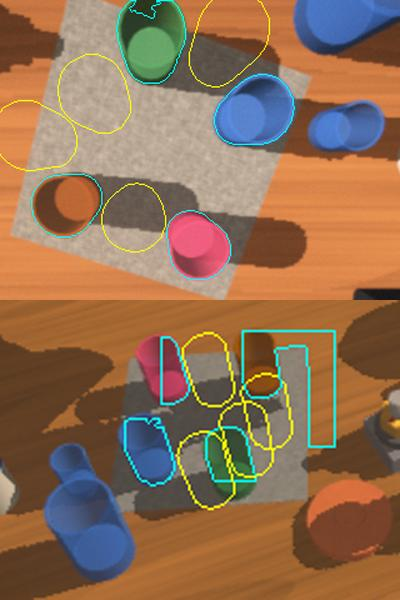

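```bash
python3 - <<'E'
s=open("h.py").read().replace("return -(q&obs).sum()/max(1,(q|obs).sum())","return -float((q&obs).sum())/float(max(1,(q|obs).sum()))")
s=s.replace("amber=(3,20,120)","amber=(3,15,120)").replace(",2]<215",",2]<210")
open("h.py","w").write(s)
E
python3 fit.py
```

```text
green [ 619.6 -291.6] 0.954 scene [ 616.  -291.5] 0.933
blue [ 555.9 -383.7] 0.929 scene [ 555.8 -384.7] 0.901
amber [ 474.2 -211.3] 0.931 scene [ 464.3 -210.5] 0.411
rose [ 434.  -336.2] 0.956 scene [ 430.9 -336.3] 0.92
[[664.8 301. ]
 [708.3  11.2]
 [556.5 -12.1]
 [513.5 277.9]] [610.8 144.5] ((610.6541748046875, 144.46009826660156), (153.6156463623047, 293.5329895019531), 8.544123649597168)
stud [642.5 -65.1 105. ]
```

View pics/w7o.png

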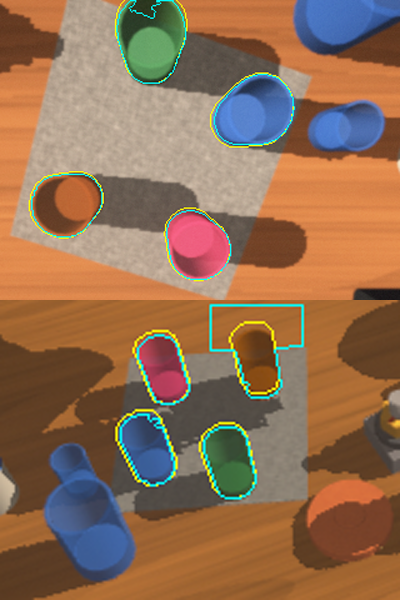

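All four fits agree between the wrist and scene cameras. The one weak scene fit, amber, is only a mask failure. I'll start with green.

```bash
cat >> h.py <<'E'
RC=np.array([610.8,145.0]); RA=np.radians(8.4)
def restxy(X,Y): c,s=np.cos(RA),np.sin(RA); return RC+np.array([c*X-s*Y,s*X+c*Y])
PLY=-81.6
def pick(xy,yaw,force=3,zt=47):
    q=down(np.radians(yaw))
    bot.move_gripper(86,force)
    bot.move_ptp([*xy,200],q); bot.line_to([*xy,110],150); bot.line_to([*xy,zt],60); rep("at")
    bot.move_gripper(50,force); s0=rep("grip")
    bot.line_to([*xy,zt+6],25); bot.pause(.3); s=rep("test lift")
    return s
def place(XY,yaw=PLY,zg=92,vel=250):
    p=restxy(*XY); q=down(np.radians(yaw)); s=bot.read_state(); c=s["tcp_pos"]
    bot.line_to([c[0],c[1],210],100); rep("up")
    bot.line_to([*p,210],vel,q); rep("over")
    bot.line_to([*p,105],120); bot.line_to([*p,zg],30); bot.pause(.2); s=rep("near"); f0=s["contact_force"][2]
    z=zg
    while z>83:
        z-=.5; bot.line_to([*p,z],10); f=bot.read_state()["contact_force"][2]
        if f-f0>1.5: break
    rep("touch z%.1f"%z)
    bot.move_gripper(84); rep("open"); bot.line_to([*p,200],120)
E
python3 - <<'E'
from h import *
g=[618.5,-291.5]
for y in(90,-90,0,-81.6): print(y,[ (lambda j: None if j is None else j[5].round(2))(bot.solve_ik(p,down(np.radians(y)))) for p in([*g,47],[474,-211,47],[556,-384,47],[433,-336,47],[*restxy(0,108),88],[*restxy(0,-108),210])])
print(bot.solve_ik([556,-384,47],down(np.radians(-45))),bot.solve_ik([556,-384,47],down(np.radians(135))))
pick(g,-90)
save("w8",bot.camera("wrist"))
E
```

```text
90 [np.float64(-2.99), None, np.float64(-2.82), np.float64(-2.84), np.float64(2.44), np.float64(2.77)]
-90 [np.float64(0.16), np.float64(0.04), np.float64(0.32), np.float64(0.3), np.float64(-0.7), np.float64(-0.37)]
0 [np.float64(1.73), np.float64(1.61), np.float64(1.89), np.float64(1.87), np.float64(0.87), np.float64(1.2)]
-81.6 [np.float64(0.3), np.float64(0.19), np.float64(0.46), np.float64(0.45), np.float64(-0.56), np.float64(-0.22)]
[-0.31661763  0.50970939 -0.19093409  0.         -0.87015285  1.1020158 ] [-0.31661763  0.50970939 -0.19093409  0.         -0.87015285 -2.03957686]
at t46.6 [ 618.8 -291.6   47.5] yaw-90.0 F [-0.2 -0.   0.6] M [ 0.05 -0.11  0.01] w86.2
grip t47.2 [ 618.7 -291.5   47.1] yaw-90.0 F [ 1.  -0.7  1. ] M [ 0.08 -0.1  -0.02] w57.1
test lift t47.9 [ 618.4 -291.5   52.9] yaw-90.0 F [ 0.8 -0.4 -2.2] M [ 0.05 -0.05 -0.08] w57.2
```

View pics/w8.png

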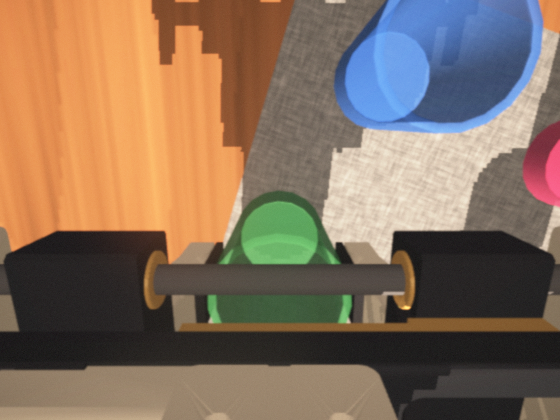

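At 3 N the green tumbler at (280,270) lifts with its full weight of 2.2 N showing. I'll carry it slowly.

Run:
```python
from h import *
place((0,108),vel=180)
rep(); save("w9",bot.camera("wrist")); save("s9",bot.camera("scene"))
```

```text
up t49.6 [ 618.1 -291.4  209.2] yaw-90.0 F [ 0.2 -0.6 -2.5] M [ 0.02 -0.    0.01] w57.3
over t52.8 [595.1 251.5 210. ] yaw-81.6 F [ 0.2  0.1 -2.8] M [ 0.05  0.   -0.02] w57.1
near t54.6 [595.1 251.9  92.2] yaw-81.6 F [-0.1  1.  -2.6] M [ 0.09 -0.04  0.03] w57.5
touch z89.0 t56.1 [595.1 251.9  89.1] yaw-81.6 F [-0.3  0.4 -0.6] M [ 0.02 -0.05 -0.03] w57.1
open t56.8 [595.  251.8  89. ] yaw-81.6 F [-0.1  0.2 -0.2] M [ 0.11 -0.04  0.03] w84.1
 t57.9 [594.5 251.6 199. ] yaw-81.6 F [ 0.3 -0.2  0.4] M [ 0.03 -0.07  0.01] w84.1
```

View pics/s9.png

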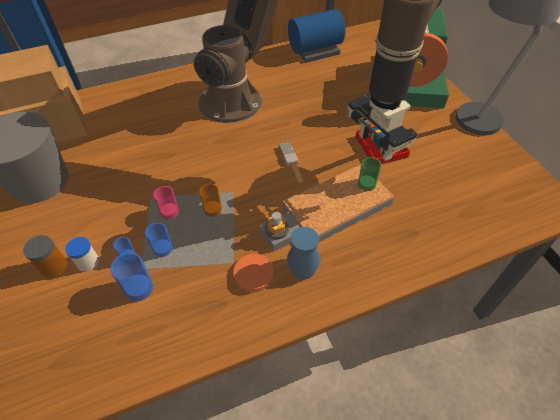

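View pics/w9.png

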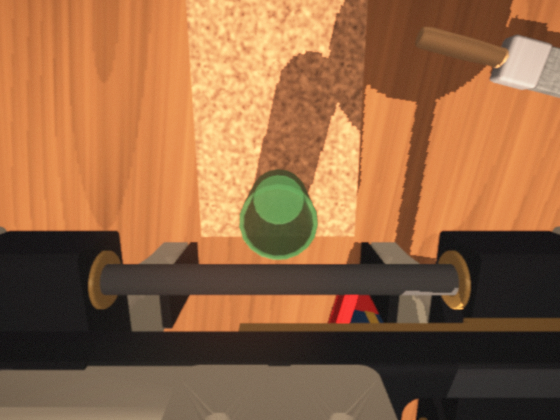

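Green stands upright on the cork at (370,174) in the scene view, and amber, blue and rose have not moved. Next is amber.

Run:
```python
from h import *
s=pick([474,-211],-90)
if s["contact_force"][2]<-1.2 and s["width"]>55: place((0,36),vel=180)
else: print("CHECK")
rep(); save("w10",bot.camera("wrist"))
bot.move_ptp([480,-250,300],down(np.radians(-45))); save("s10",bot.camera("scene"))
```

```text
at t62.0 [ 474.3 -211.    47.4] yaw-90.0 F [-0.2  0.1 -0.3] M [ 0.07 -0.11 -0.01] w86.1
grip t62.5 [ 474.3 -211.    47.2] yaw-90.0 F [0.4 0.2 0.6] M [ 0.06 -0.31 -0.07] w57.7
test lift t63.2 [ 473.9 -211.    52.9] yaw-90.0 F [-1.1  0.7 -2.3] M [ 0.16 -0.06  0.03] w58.0
up t64.9 [ 473.6 -210.9  209.4] yaw-90.0 F [ 0.8 -0.6 -1.9] M [ 0.03 -0.05 -0.  ] w58.2
over t67.4 [605.5 180.  210.2] yaw-81.6 F [ 0.5 -1.2 -2.5] M [ 0.12 -0.03  0.01] w57.9
near t69.2 [605.7 180.7  92.2] yaw-81.6 F [ 0.   0.8 -2.8] M [ 0.02 -0.06 -0.03] w57.7
touch z89.0 t70.7 [605.7 180.7  89.2] yaw-81.6 F [-0.1 -0.4 -1. ] M [ 0.09 -0.03  0.02] w57.7
open t71.4 [605.5 180.6  89. ] yaw-81.6 F [-0.1  0.7  0.6] M [ 0.04 -0.08  0.01] w83.6
 t72.4 [605.  180.4 199.1] yaw-81.6 F [-0.1  0.7 -0.2] M [ 0.09 -0.04 -0.02] w83.8
```

View pics/s10.png

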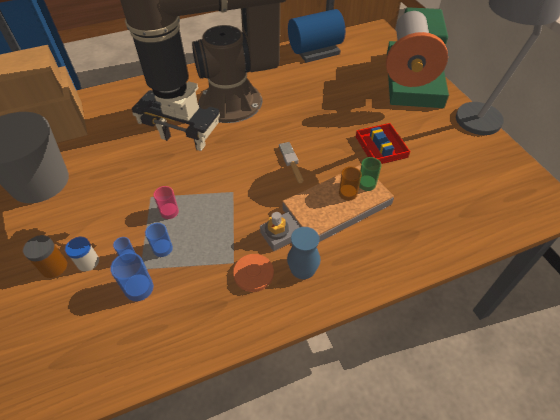

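View pics/w10.png

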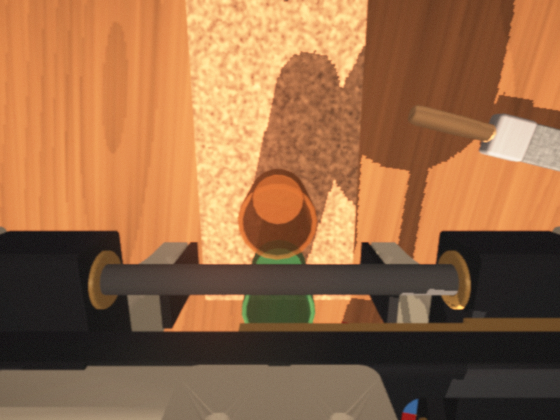

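Amber is standing on the cork at (350,184) in the scene view, and blue (158,240) and rose (166,203) have not moved. For the middle blue I'll use jaws at 45°, clear of the small and large blues.

Run:
```python
from h import *
w=np.load("w7.npy"); st=dict(tcp_pos=w[:3],eef_rot=w[3:])
print("small",unproj("wrist",437,102,30,st))
s=pick([556,-384.2],-45)
if s["contact_force"][2]<-1.2 and s["width"]>55: place((0,-36),vel=180)
else: print("CHECK")
bot.move_ptp([450,-200,300],down(np.radians(-90))); save("s11",bot.camera("scene"))
```

```text
small [ 546.63969866 -488.03555064   30.        ]
at t77.2 [ 556.3 -384.3   47.5] yaw-45.0 F [ 0.4  0.2 -0.1] M [ 0.03 -0.04 -0.  ] w85.6
grip t77.8 [ 556.2 -384.2   47.1] yaw-45.0 F [0.6 0.2 0.7] M [ 0.17 -0.13 -0.03] w56.8
test lift t78.5 [ 555.9 -384.2   52.9] yaw-45.0 F [ 0.3 -0.6 -2.5] M [ 0.06  0.   -0.02] w56.8
up t80.2 [ 555.7 -384.   209.2] yaw-45.0 F [ 0.1 -0.3 -2. ] M [ 0.04  0.   -0.02] w57.1
over t83.1 [616.  108.9 210. ] yaw-81.6 F [ 0.6 -0.3 -2.2] M [ 0.07 -0.05  0.04] w56.8
near t84.9 [616.2 109.5  92.2] yaw-81.6 F [-0.3  0.6 -1.8] M [ 0.02 -0.03  0.07] w56.7
touch z88.5 t86.7 [616.5 109.5  88.9] yaw-81.6 F [0.4 0.1 1. ] M [ 0.1  -0.22 -0.04] w56.6
open t87.4 [616.1 109.4  88.5] yaw-81.6 F [-0.3 -0.1 -0.2] M [ 0.06 -0.04  0.03] w83.8
```

View pics/s11.png

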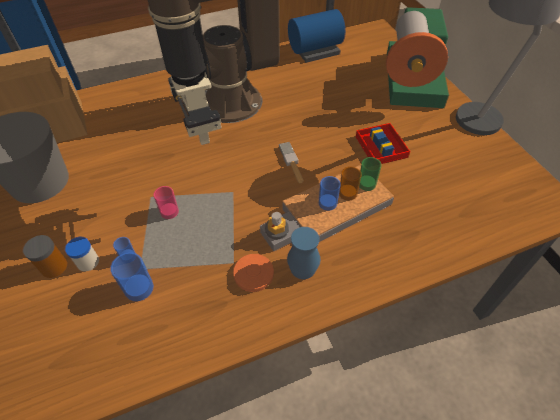

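Blue is standing at (329,193), with rose still at (166,203). Rose is last.

Run:
```python
from h import *
s=pick([433.3,-336.2],-90)
if s["contact_force"][2]<-1.2 and s["width"]>55: place((0,-106),vel=180)
else: print("CHECK")
bot.move_ptp([540,130,330],down(0)); s=rep(); im=bot.camera("wrist"); save("w12",im); np.save("w12.npy",np.r_[s["tcp_pos"],s["eef_rot"]])
bot.move_ptp([450,-250,330],down(np.radians(-90))); rep(); save("s12",bot.camera("scene")); save("t12",bot.camera("top"))
```

```text
at t92.8 [ 433.6 -336.3   47.4] yaw-90.0 F [-0.2 -1.8  0.1] M [ 0.09 -0.04 -0.03] w85.9
grip t93.4 [ 433.6 -336.3   47.1] yaw-90.0 F [ 1.3 -0.1  1.1] M [ 0.08 -0.29  0.02] w58.5
test lift t94.1 [ 433.2 -336.2   52.9] yaw-90.0 F [ 0.4 -0.1 -3.1] M [ 0.1  -0.05  0.01] w58.7
up t95.8 [ 432.9 -336.   209.3] yaw-90.0 F [ 0.5  0.3 -2.4] M [ 0.04 -0.04 -0.01] w58.7
over t98.3 [626.1  39.6 210.1] yaw-81.6 F [ 0.5 -0.7 -1.5] M [ 0.06 -0.   -0.08] w58.4
near t100.1 [626.4  40.2  92.2] yaw-81.6 F [ 0.7  0.5 -2.5] M [ 0.06 -0.01 -0.06] w58.5
touch z89.0 t101.6 [626.4  40.1  89.2] yaw-81.6 F [-1.1 -0.3 -0.4] M [ 0.07 -0.03  0.  ] w58.5
open t102.3 [626.3  40.1  89. ] yaw-81.6 F [ 0.3 -0.7 -0.3] M [0.12 0.02 0.06] w84.0
 t104.5 [539.9 129.9 329.1] yaw-0.1 F [1.  0.7 1.1] M [-0.03  0.01  0.01] w83.8
 t106.0 [ 450.4 -249.6  329.9] yaw-89.9 F [-0.4 -0.9  0.2] M [ 0.19 -0.07  0.  ] w84.4
```

View pics/w12.png

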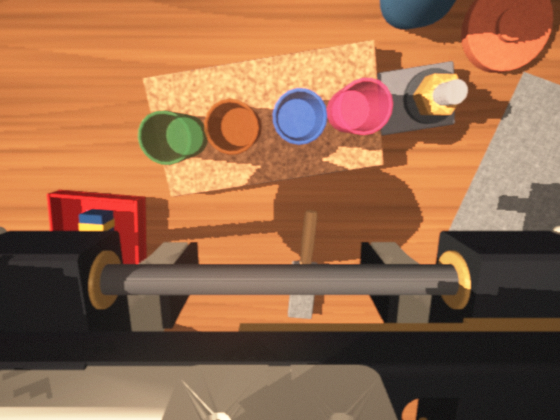

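View pics/s12.png

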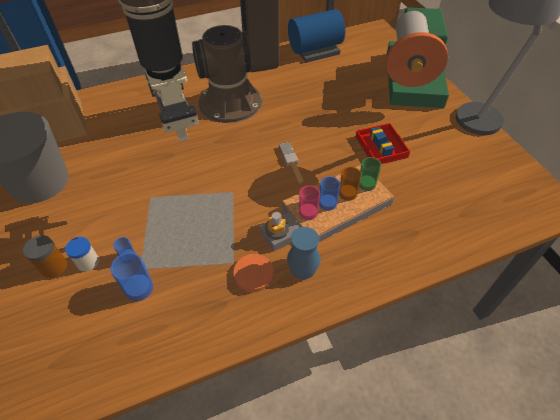

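View pics/t12.png

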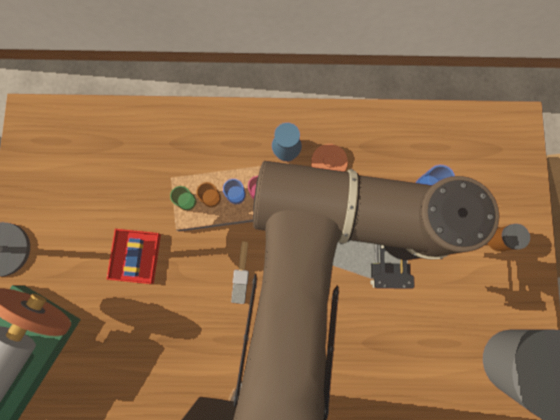

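Run:
```python
from h import *
np.set_printoptions(precision=1,suppress=True)
im=cv2.imread("pics/w12.png")[:,:,::-1].copy(); w=np.load("w12.npy"); st=dict(tcp_pos=w[:3],eef_rot=w[3:])
C_=np.array([unproj("wrist",*p,42,st)[:2] for p in[(145,77),(375,41),(383,164),(173,195)]]); print("cork centre",C_.mean(0))
HUES["amber"]=(3,15,150)
for c,Y in dict(green=108,amber=36,blue=-36,rose=-106).items():
    g=restxy(0,Y); x,i,k=segglass(im,"wrist",g,c,42,st,pad=6)
    d=x-RC; print(c,"rest xy",np.array([d@[np.cos(RA),np.sin(RA)],d@[-np.sin(RA),np.cos(RA)]]),round(i,2))
```

```text
cork centre [612.2 142.9]
green rest xy [-5.2 76.6] 0.37
amber rest xy [-3.2 35.3] 0.9
blue rest xy [ -8.1 -41.7] 0.64
rose rest xy [   0.  -107.7] 0.95
```

Amber and rose fit well. The green and blue masks broke up, so I'll check those two by overlay.

Run:
```python
from h import *
im=cv2.imread("pics/w12.png")[:,:,::-1].copy(); w=np.load("w12.npy"); st=dict(tcp_pos=w[:3],eef_rot=w[3:])
o=cv2.resize(im[20:220,120:420],None,fx=2.6,fy=2.6,interpolation=2)
for Y in(108,36,-36,-106):
    cv2.polylines(o,[np.int32((hullpx("wrist",*restxy(0,Y),42,st)-[120,20]+.5)*2.6)],1,(255,255,0))
    a=np.linspace(0,6.3,40); p=restxy(0,Y); f=np.array([proj("wrist",[p[0]+28*np.cos(t),p[1]+28*np.sin(t),42],st) for t in a]); cv2.polylines(o,[np.int32((f-[120,20]+.5)*2.6)],1,(0,255,255))
save("w12o",o)
```

```text
(no output)
```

View pics/w12o.png

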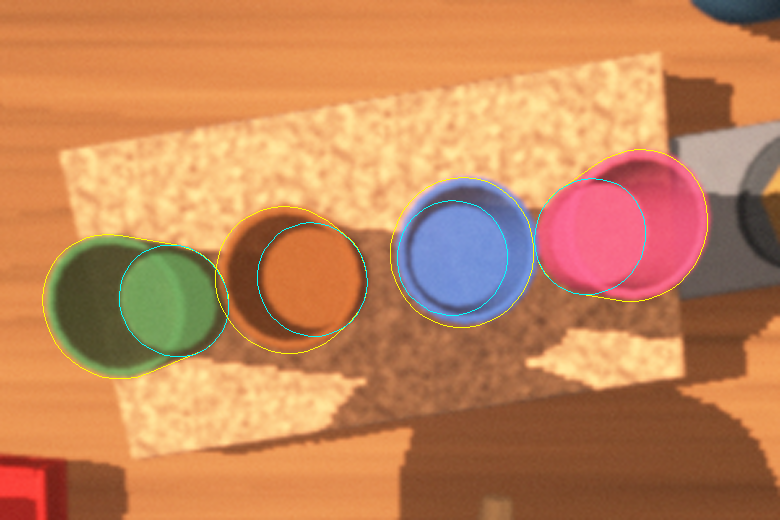

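All four outlines match the planned upright poses to within about 3 mm, and the feet are inside the cork. Handing in.

Run:
```python
from h import *
rep(); bot.close_job()
```

```text
t106.1 [ 450.5 -249.3  329.9] yaw-89.9 F [-0.7  0.1 -0.2] M [ 0.13 -0.03 -0.02] w84.3
the job is handed in; nothing more can be done
```

The job is done and handed in at 106 s of the 210 s allowed; the interface gave no verdict.

- **Nut:** I turned it about 320° clockwise by repeated 60° strokes until it hit the stop at 1.9 N m. The red mark and flats ended where that turn predicts. Home was judged from this and not from a direct reading of the nut's angle.
- **Bar:** it lies flat in the red tray, confirmed in the scene and top views.
- **Tumblers:** I set green, amber, middle-sized blue and rose in a row on the cork. Each was gripped at 3 N, the gripper's minimum, and let go only after it touched. Green was knocked aside before I reached it, so I measured it again first.

**Last checks:**
- The overlay of expected outlines on the wrist picture matched all four tumblers upright, within about 3 mm, with their feet inside the cork.
- The automatic outline fit agreed for amber and rose but failed for green and blue because their colour masks broke up. I judged those two by eye on the overlay.
- The top and scene cameras disagreed by about 5 mm in x, so positions came mainly from the wrist camera.
- The vase, wheel and brush looked unmoved in the pictures; I did not measure them.

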